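Fit the slide chuck to the spin coater and hold it home

ROBOT

A 6-joint arm with a two-finger parallel gripper is mounted at the origin on a cart in front of the work surface, level with it; the furniture and walls round the work are solid. World frame = base frame: x ahead of the robot, y to its left, z up, the work surface at z = 0. Lengths are in m, angles in degrees, forces in N, time in s.
With the tool pointing down it reaches from about 0.275 to 0.75 m from the base axis. Payload 10.2 kg.
Tool frame: the origin (TCP) lies at the very end of the fingers, on their centre line; the grasp point (between the pads) lies robot.tcp_to_grasp behind it (robot.tcp_to_grasp is the distance from the TCP to the grasp point, in m); z points along the fingers, y is the direction in which the jaws open and shut (so a half turn about z gives the same grasp; the last joint's range is limited). The gripper opens to 88 mm and grips with 3 to 60 N. Pads are 18 mm wide; open, the fingers measure 123 mm over their backs; the gripper's body (75 mm by 187 mm) begins 45 mm behind the grasp point.
Start: joints at [-80.523, 17.928, 85.812, -0, 76.261, -12.8], TCP at [0.199, -0.486, 0.239] pointing down, gripper open.
Joint ranges: [-168.41, 168.41], [-55.51, 124.54], [10.69, 146.95], [-70.63, 250.63], [1, 178], [-165.06, 165.06]. Speed limits (degrees/s): [136.94, 136.94, 172.46, 180, 180, 180].

INTERFACE

Orientations are given as a 3x3 rotation matrix whose columns are the frame's x, y, z axes.
In Python, from plant import robot, cams gives the robot as it stands. The module is installed in compiled form; this text tells all that it offers.
- The arm moves only by the tool play_rows, never from a script. Its argument "series" is a list of rows, each an object with "translation": the shift along the world's x, y, z in mm, a list of three; "delta_rot": the turn, a rotation vector about the world's x, y, z in degrees, a list of three. A call has 1 to 12 rows; each row shifts and turns the commanded pose from where the row before left it; what a row does not reach is not made up. A row lasts 1/8 s, in which the tool goes at most 62.5 mm and 10.7 degrees, less where a joint would pass 70% of its speed; a pose out of reach is approached as far as the arm can. A call is refused whole if a number of a shift passes 62.5 or a number of a turn 10.7, either way. A call with a gripper value outside its range is refused whole. "jaw" is the closure, from 0 (fully open) to 1 (shut), set as the call begins (left out, the last holds). The fingers move at their own pace and stop on an object; the grip force is fixed at half the most. Time passes only in rows, so rows that do not move let the fingers close. It gives the time, the measured TCP pose, the force and the opening at its end, in the units of the state.
- robot.get_state(): the state, without advancing time (a new reading comes with each control period).
- cams.capture(name): name is "scene" or "top"; returns the picture (400x640x3 uint8, red, green, blue); there is no depth.
- cams.calibration(name): a dict with "fx", "fy", "cx", "cy" (pixels), "D" ([k1, k2, p1, p2, k3] as OpenCV has them; the pictures are not rectified), "camera_from_world" (4x4, takes a point from world to camera coordinates). Camera axes: x right, y down, z forward; pixel columns grow to the right and rows downward; lengths in m; the calibration is good to about 2 mm. A picture is of the moment at which its call begins. calibration takes no time and is no camera call.
- robot.sign_off(): hands the job in, once; it reports no verdict.
The state is a dict: "time_s": time; "joint_positions": joint angles; "joint_velocities": joint speeds; "joint_efforts": joint torques, N m; "tcp_pos": TCP position; "eef_rot": TCP orientation; "ft_force": force on the tool from outside, world axes, zero at the start; "moment": the same for the moment, N m; "opening": finger opening in m.
Only numpy, scipy, OpenCV 4.12 (cv2) and the standard library are available. Lean on these libraries where they do the work, as an engineer would, in place of code of your own. Each camera call takes 0.05 s, during which the arm holds its last target.

TASK

Fit the slide chuck (the one with the long rectangular head) to the spin coater: lift it out of the chuck stand, lower its stem into the spindle hub in the middle of the bowl, turn it there until its key drops into the hub's keyway, and push it fully home against the spring seal, collar flush on the hub, without forcing it. The seal pushes it back out until the grub screw is tightened, so finish while still holding the chuck pressed fully home; I will do the screw. Leave the other two chucks in the stand and do not knock the bottles or the jar about.

Things in the scene. Friction and masses are not known exactly. Their poses are not given: they have to be found in the camera images.
- slide_chuck_head (a point): centre of the slide chuck's head: an aluminium block 60 (x) x 28 (y) x 16 (z) mm, to be gripped across its 28 mm; z up, x towards the key, marked by a red dot on top at the +x end. Chuck 160 g. Flat underside of its 30 mm collar 24 mm below this point, tip of its stem 60 mm below. Starts in any of the stand's three holes, collar on the stand's top, +x towards the robot within 1 rad
- slide_chuck: the slide chuck; origin at the tip of its stem, axes as slide_chuck_head. The stem is 14 mm across and 36 mm long from tip to collar; its first 4 mm widen from 8 mm. The key, 5 mm wide, stands out to 11 mm from the axis on the +x side, from 14 mm above the tip up to the collar: the lowest 14 mm are plain and enter the bore at any angle
- chuck_stand: fixed dark grey stand block 70 (x) x 250 (y) x 50 (z) mm, origin at the centre of its underside; three holes 25 mm across and 42 mm deep at y = -90, 0 and +90 mm in its frame hold the stems of three chucks, which one is where varies
- wafer_chuck: round chuck, head 46 mm across, otherwise the same stem and collar, standing in the stand; leave it. Origin at the tip of its stem
- chip_chuck: small round chuck, head 29 mm across, standing in the stand; leave it. Origin at the tip of its stem
- hub_face (a point): centre of the top face of the coater's spindle hub, 104 mm above the worktop; z up, x away from the coater's front (not the keyway). Hub 40 mm across, bore 16 mm; keyway 7 mm wide, out to 13 mm from the axis, open at the top, as deep as the bore. Head centre above this point: 24 mm when the collar is flush, 46 mm with the key resting on the face, under 40 mm once the key is in the keyway
- vacuum_seal (a joint): how far the spring seal at the bottom of the bore is pressed down, m. Free, its top is 30 mm below the hub's face: the stem meets it with the collar still 6 mm above the hub. It pushes back with 3 N at first, 12 N when the collar is flush (0.006), and lifts the chuck again if let go
- resin_bottle_blue: dark bottle with a blue cap, 70 mm across, 186 mm tall; origin at the centre of its underside
- resin_bottle_black: black bottle, 60 mm across, 168 mm tall; origin at the centre of its underside
- amber_jar: brown jar with a black lid, 52 mm across, 82 mm tall; origin at the centre of its underside
- spin_coater: fixed white spin coater, origin on the hub's axis at the worktop, x away from its front; housing x -128 to +98 mm, y 112 mm to either side, 132 mm high; open steel bowl with its rim at 140 mm, mouth 167 mm across. The hub's keyway points to the coater's front (-x), up to 46 degrees to either side: look or feel for it. The key enters within 5 degrees; a brake holds the hub up to 0.6 N m
Mind the look-alikes: they are no part of the job. What is shaped like the slide_chuck but blue is not meant.

How it is judged (in metres and radians):
On the way, in this order (a step that is already met when the one before it is completed fails the run):
1. the slide chuck is lifted clear of the stand by the robot (z of slide_chuck_head in the frame of chuck_stand above 0.112 m and contact force between the fingers and slide_chuck above 1 N), for 0.1 s.
2. the key has dropped into the keyway (z of slide_chuck_head in the frame of hub_face below 0.04 m and horizontal distance between slide_chuck and hub_face below 0.003 m), for 0.1 s.
At the end, for the whole second after the job is handed in: the slide chuck's stem is in the hub with its key in the keyway, its collar within 2 mm of the hub's face, upright within 4 degrees and at rest, the seal pressed down more than 4 mm with more than 5 N, and the robot's fingers still holding it there with more than 3 N (z of slide_chuck_head in the frame of hub_face below 0.026 m and horizontal distance between slide_chuck and hub_face below 0.0025 m and angle between slide_chuck's own z axis and vertical below 0.07 rad and value of joint vacuum_seal above 0.004 m and contact force between slide_chuck and vacuum_seal above 5 N and contact force between the fingers and slide_chuck above 3 N and linear speed of slide_chuck below 0.02 m/s); the arm keeps its last pose, push and grip.
It fails at once if the chuck is forced against the coater with more than 100 N (contact force between slide_chuck and spin_coater above 100 N).
It fails at once if another chuck is lifted or knocked out of its hole (distance of any of wafer_chuck, chip_chuck from where it was at the start of the episode above 0.012 m).
It fails at once if a bottle or the jar is knocked about (distance of any of resin_bottle_blue, resin_bottle_black, amber_jar from where it was at the start of the episode above 0.03 m).
It also fails if it takes over 54 s, if anything falls off the work surface, if the arm or the gripper's body presses on something with over 40 N, if the wrist force passes 120 N, or if a joint passes its speed limit or range.

## Working session

There is one attempt and no reset: what is moved stays moved. The work goes in short steps, Python scripts to look and compute and a tool call to move; the robot and the scene stay as the last step left them, time stands still between calls to the robot, and variables do not carry over. Pictures are saved under pics/ and viewed, and the job is handed in when it is done.

Besides the shell and the picture viewer there is one more tool, called after "Emit:" as a command line: name --argument value ..., lists and objects as JSON in quotes. play_rows: Moves the arm, as the interface text tells. Its arguments: {"type":"object","properties":{"series":{"type":"array"},"jaw":{"type":"number"}},"required":["series"]}

```bash
mkdir -p pics; python3 - <<'E'
from plant import robot, cams
import cv2,numpy as np
print(robot.get_state(), robot.tcp_to_grasp)
for n in("scene","top"):
    c=cams.calibration(n);print(n,{k:np.round(v,4).tolist() for k,v in c.items()})
    cv2.imwrite(f"pics/{n}0.png",cams.capture(n)[:,:,::-1])
E
```

```text
{'time_s': 0.0, 'joint_positions': array([-8.05219860e+01,  1.79593023e+01,  8.58553761e+01, -8.11567973e-04,
        7.62610614e+01, -1.27985532e+01]), 'joint_velocities': array([-0.00880764,  0.06137983, -0.01697357,  0.1120794 , -0.0184123 ,
       -0.05390246]), 'joint_efforts': array([ 9.39610459e-05, -4.02210832e+01, -2.52271128e+01,  6.94661750e-02,
        3.52553779e-02, -9.86434998e-05]), 'tcp_pos': array([ 0.19896895, -0.48555679,  0.23815336]), 'eef_rot': array([[ 9.25363585e-01,  3.79080708e-01, -2.31248989e-04],
       [ 3.79080675e-01, -9.25362711e-01,  1.30159748e-03],
       [ 2.79421301e-04, -1.29211293e-03, -9.99999126e-01]]), 'ft_force': array([0.05972505, 0.94705418, 0.06971726]), 'moment': array([ 0.03794507, -0.01354593, -0.01575504]), 'opening': 0.08828856135664914} 0.0187
scene {'fx': 445.0601, 'fy': 445.0601, 'cx': 309.8446, 'cy': 203.1843, 'D': [-0.1168, 0.0, 0.0, 0.0, 0.0], 'camera_from_world': [[-0.5942, -0.8041, -0.0213, 0.2944], [-0.4017, 0.3196, -0.8582, 0.2589], [0.6969, -0.5014, -0.5128, 1.2176], [0.0, 0.0, 0.0, 1.0]]}
top {'fx': 410.5348, 'fy': 410.5348, 'cx': 316.728, 'cy': 194.4828, 'D': [0.0021, 0.0, 0.0, 0.0, 0.0], 'camera_from_world': [[-0.0099, -0.9998, -0.0156, 0.0304], [-0.9904, 0.0119, -0.1374, 0.4812], [0.1376, 0.0141, -0.9904, 1.1938], [0.0, 0.0, 0.0, 1.0]]}
```

View pics/scene0.png

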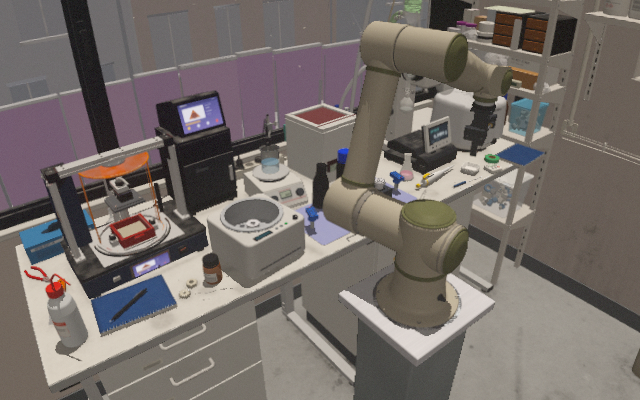

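View pics/top0.png

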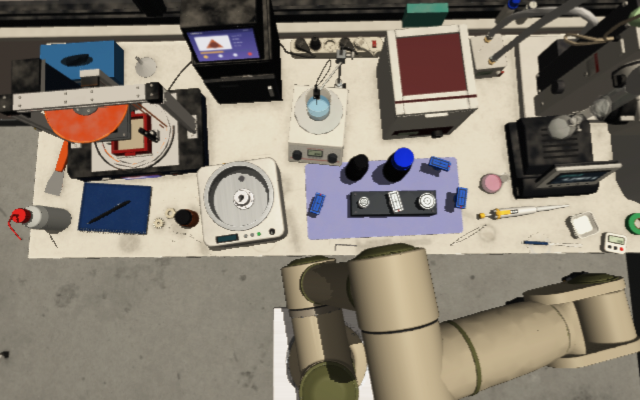

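```bash
python3 - <<'E'
import cv2,numpy as np
a=cv2.imread("pics/top0.png");s=cv2.imread("pics/scene0.png")
x=cv2.resize(a[145:245,300:475],None,fx=4.5,fy=4.5,interpolation=cv2.INTER_CUBIC)
cv2.imwrite("pics/c1.png",x)
x=cv2.resize(a[165:230,205:280],None,fx=9,fy=9,interpolation=cv2.INTER_CUBIC);cv2.imwrite("pics/c2.png",x)
x=cv2.resize(s[185:285,200:360],None,fx=5,fy=5,interpolation=cv2.INTER_CUBIC);cv2.imwrite("pics/c3.png",x)
E
```

```text
(no output)
```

View pics/c1.png

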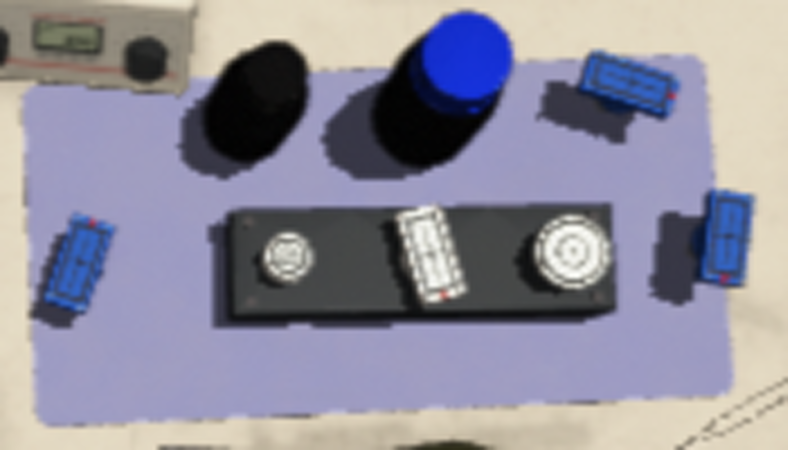

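View pics/c2.png

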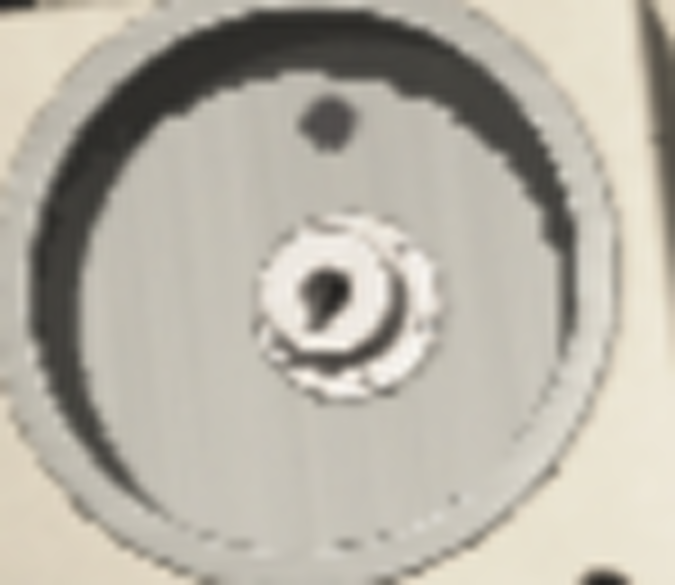

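View pics/c3.png

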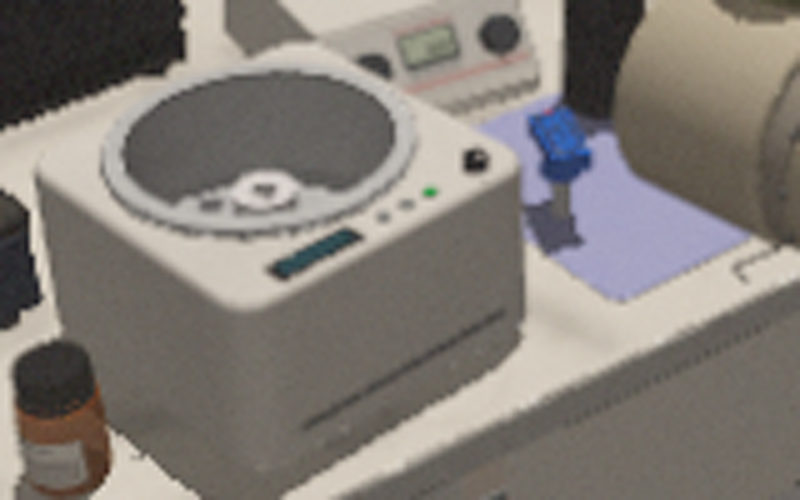

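```bash
cat > h.py <<'E'
import cv2,numpy as np
from plant import robot, cams
def ray(n,px,z):
    c=cams.calibration(n);K=np.array([[c['fx'],0,c['cx']],[0,c['fy'],c['cy']],[0,0,1]])
    u=cv2.undistortPoints(np.array(px,float).reshape(-1,1,2),K,np.array(c['D'])).reshape(-1,2)
    T=np.array(c['camera_from_world']);R=T[:3,:3];o=-R.T@T[:3,3]
    d=np.c_[u,np.ones(len(u))]@R
    return o+d*((z-o[2])/d[:,2])[:,None]
def proj(n,P):
    c=cams.calibration(n);K=np.array([[c['fx'],0,c['cx']],[0,c['fy'],c['cy']],[0,0,1]])
    T=np.array(c['camera_from_world'])
    return cv2.projectPoints(np.array(P,float).reshape(-1,1,3),cv2.Rodrigues(T[:3,:3])[0],T[:3,3],K,np.array(c['D']))[0].reshape(-1,2)
E
python3 - <<'E'
from h import *
T=np.array(cams.calibration("top")['camera_from_world']);print("cam",-T[:3,:3].T@T[:3,3])
T=np.array(cams.calibration("scene")['camera_from_world']);print("cam",-T[:3,:3].T@T[:3,3])
a=cv2.imread("pics/top0.png")
g=cv2.cvtColor(a,cv2.COLOR_BGR2GRAY); hsv=cv2.cvtColor(a,cv2.COLOR_BGR2HSV)
# upsample for subpixel contours
x0,y0,s=380,185,8
def crop(x0,y0,w,h,s): return cv2.resize(a[y0:y0+h,x0:x0+w],None,fx=s,fy=s,interpolation=cv2.INTER_CUBIC)
def topx(p,x0,y0,s): return (np.array(p,float)+.5)/s-.5+[x0,y0]
c=crop(385,186,25,32,s)
m=(cv2.cvtColor(c,cv2.COLOR_BGR2GRAY)>120).astype(np.uint8)
m|=((c[:,:,2].astype(int)-c[:,:,1])>40).astype(np.uint8)
m=cv2.morphologyEx(m,cv2.MORPH_CLOSE,np.ones((15,15)))
cs=cv2.findContours(m,0,2)[0];ct=max(cs,key=cv2.contourArea)
W=ray("top",topx(ct.reshape(-1,2),385,186,s),0.082)
r=cv2.minAreaRect((W[:,:2]*1000).astype(np.float32));print("head rect mm",r)
mm=((c[:,:,2].astype(int)-c[:,:,1])>40); ys,xs=np.nonzero(mm);print("red",ray("top",[topx([xs.mean(),ys.mean()],385,186,s)],0.082)*1000)
cv2.imwrite("pics/m1.png",np.hstack([c,cv2.cvtColor(m*255,cv2.COLOR_GRAY2BGR)]))
# stand
st=((g<85)&(a[:,:,0]<95)).astype(np.uint8)
# hub bore / keyway
c=crop(228,184,28,28,24)
gc=cv2.cvtColor(c,cv2.COLOR_BGR2GRAY)
cv2.imwrite("pics/m2.png",gc)
for z,x,y in ((.0,0,0),):pass
E
```

```text
cam [0.3126817  0.00779673 1.24892909]
cam [-0.56956546  0.76444107  0.85286071]
head rect mm ((460.04107666015625, -205.59744262695312), (71.43671417236328, 75.61344909667969), 89.29010009765625)
red [[ 427.41636824 -206.80190954   82.        ]]
```

View pics/m1.png

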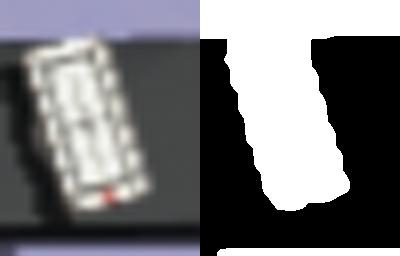

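View pics/m2.png

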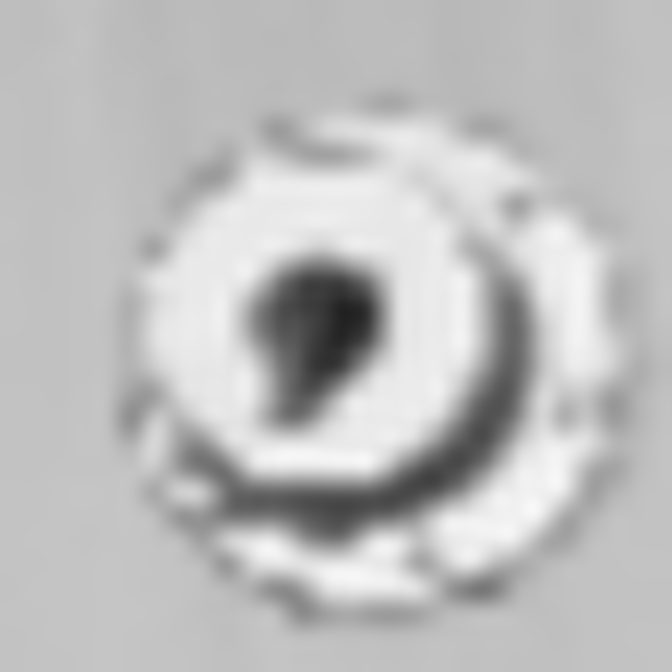

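```bash
python3 - <<'E'
from h import *
a=cv2.imread("pics/top0.png")
def crop(x0,y0,w,h,s): return cv2.resize(a[y0:y0+h,x0:x0+w],None,fx=s,fy=s,interpolation=cv2.INTER_CUBIC)
def topx(p,x0,y0,s): return (np.array(p,float)+.5)/s-.5+[x0,y0]
s=8
c=crop(385,186,25,32,s)
red=((c[:,:,2].astype(int)-c[:,:,1])>40)
m=((cv2.cvtColor(c,cv2.COLOR_BGR2GRAY)>125)&((c[:,:,0].astype(int)-c[:,:,2])<12)|red).astype(np.uint8)
m=cv2.morphologyEx(m,cv2.MORPH_CLOSE,np.ones((15,15)));m=cv2.morphologyEx(m,cv2.MORPH_OPEN,np.ones((25,25)))
ct=max(cv2.findContours(m,0,2)[0],key=cv2.contourArea)
W=ray("top",topx(ct.reshape(-1,2),385,186,s),0.082)[:,:2]*1000
r=cv2.minAreaRect(W.astype(np.float32));print("head rect",r)
ys,xs=np.nonzero(m);P=ray("top",topx(np.c_[xs,ys],385,186,s),.082)[:,:2]*1000
mu=P.mean(0);w,v=np.linalg.eigh(np.cov(P.T));print("pca",mu,np.sqrt(12*w),np.degrees(np.arctan2(v[1,1],v[0,1])))
cv2.imwrite("pics/m3.png",np.hstack([c,cv2.cvtColor(m*255,cv2.COLOR_GRAY2BGR)]))
# round chucks centres tops, for stand axis (top height assume .082)
for nm,(x,y,w_,h_) in dict(chip=(355,192,18,20),wafer=(415,189,26,26)).items():
    c=crop(x,y,w_,h_,s);m=((cv2.cvtColor(c,cv2.COLOR_BGR2GRAY)>125)&((c[:,:,0].astype(int)-c[:,:,2])<12)).astype(np.uint8)
    m=cv2.morphologyEx(m,cv2.MORPH_CLOSE,np.ones((15,15)));ct=max(cv2.findContours(m,0,2)[0],key=cv2.contourArea)
    W=ray("top",topx(ct.reshape(-1,2),x,y,s),0.082)[:,:2]*1000
    print(nm,cv2.minEnclosingCircle(W.astype(np.float32)),cv2.fitEllipse(W.astype(np.float32)))
# hub
s=24;c=crop(228,184,28,28,s);g=cv2.cvtColor(c,cv2.COLOR_BGR2GRAY)
for t in (110,140,165,185):
    m=(g<t).astype(np.uint8);n,l,st,ce=cv2.connectedComponentsWithStats(m)
    k=l[320,330];M=(l==k)
    ys,xs=np.nonzero(M);P=ray("top",topx(np.c_[xs,ys],228,184,s),.104)[:,:2]*1000
    if len(P)>80000: print(t,"big");continue
    # bore centre: max inscribed circle
    D=cv2.distanceTransform(M.astype(np.uint8),cv2.DIST_L2,5);i=np.unravel_index(D.argmax(),D.shape)
    cb=ray("top",topx([[i[1],i[0]]],228,184,s),.104)[0,:2]*1000
    q=P-cb;d=np.hypot(*q.T);f=q[(d>9)];far=f.mean(0) if len(f) else None
    print(t,len(P),"bore",cb,"r px",D.max()/s,"key dir",None if far is None else np.degrees(np.arctan2(far[1],far[0])),d.max(), "centroid",P.mean(0), np.degrees(np.arctan2(*(P.mean(0)-cb)[::-1])))
E
```

```text
head rect ((453.7916564941406, -199.91204833984375), (61.977848052978516, 31.145034790039062), 14.666887283325195)
pca [ 453.75224654 -199.9675144 ] [29.01263212 58.99651497] -165.15881589427318
chip ((452.6865539550781, -109.82533264160156), 15.875329971313477) ((452.8722839355469, -109.56696319580078), (29.836435317993164, 30.411272048950195), 91.43814849853516)
wafer ((453.98284912109375, -289.9938659667969), 24.482267379760742) ((453.6999206542969, -289.6924743652344), (46.488948822021484, 47.25315475463867), 161.82850646972656)
110 10898 bore [467.53268455 238.01423474] r px 2.1578166 key dir 165.07447903512323 11.737884093801346 centroid [466.33788183 238.18927688] 171.6652906387161
140 14167 bore [467.415463   238.13028582] r px 2.4551036 key dir 164.51610750087104 12.660228525825286 centroid [466.02195415 238.5215785 ] 164.3154335484962
165 16790 bore [467.29965163 238.36423251] r px 2.679716 key dir 165.13662201031855 13.179162683252233 centroid [465.90483175 238.66057699] 168.00525254908328
185 19142 bore [467.29965163 238.36423251] r px 2.8583345 key dir 164.94180742339347 13.755324715827204 centroid [465.80454601 238.75494878] 165.354417515514
```

View pics/m3.png

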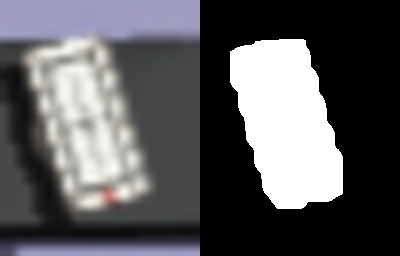

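```bash
python3 - <<'E'
from h import *
print(ray("top",[[403,159]],.186)*1000, ray("top",[[300+275/4.5,145+75/4.5]],.168)*1000, ray("top",[[185,217]],.082)*1000)
print(ray("top",[[438,164],[317,204],[461,197]],.082)*1000)
# scene view of bore: crop
s=cv2.imread("pics/scene0.png");p=proj("scene",[[.4673,.2383,.104],[.4673-.0126,.2383+.0034,.104]]);print(p)
x=cv2.resize(s[205:240,230:275],None,fx=16,fy=16,interpolation=cv2.INTER_CUBIC)
for q in p: cv2.circle(x,tuple(int(v) for v in ((q-[230,205]+.5)*16)),3,(0,0,255),-1)
cv2.imwrite("pics/c4.png",x)
E
```

```text
[[ 552.04443905 -205.51560867  186.        ]] [[550.29838973 -96.81913415 168.        ]] [[414.24575685 402.0708176   82.        ]]
[[ 559.36751667 -326.46433103   82.        ]
 [ 447.27587479   23.88709231   82.        ]
 [ 462.57928661 -386.88921187   82.        ]]
[[252.46971214 222.00926906]
 [253.57802266 224.1624457 ]]
```

View pics/c4.png

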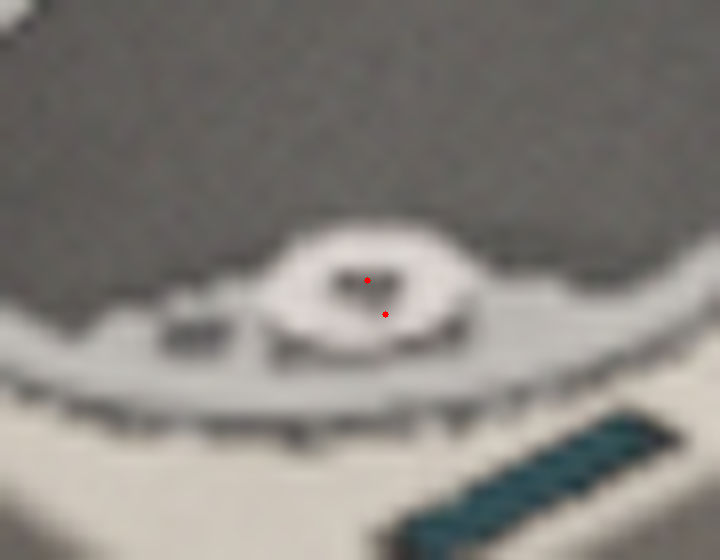

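The only aluminium slide chuck is at top pixel (396,202), in the middle hole, with its red dot at (399,211) towards the robot. Possible mix-ups are the blue copies at (317,204), (439,164) and (461,197), and the round chucks at (364,202) and (427,201). The crop shows a white rectangular head, so that is the one I'll take. The keyway shows at pixel (240,202), pointing to about 165° in world yaw.

Emit:
play_rows --series '[{"translation":[32,35.5,0],"delta_rot":[0,0,-1]},{"translation":[32,36,0],"delta_rot":[0,0,-1]},{"translation":[32,36,0],"delta_rot":[0,0,-1]},{"translation":[32,36,0],"delta_rot":[0,0,-1]},{"translation":[32,36,0],"delta_rot":[0,0,-1]},{"translation":[32,36,0],"delta_rot":[0,0,-1]},{"translation":[32,36,0],"delta_rot":[0,0,-1]},{"translation":[30.5,34.3,0],"delta_rot":[0,0,-0.5]},{"translation":[0,0,-20],"delta_rot":[0,0,0]},{"translation":[0,0,-20],"delta_rot":[0,0,0]},{"translation":[0,0,0],"delta_rot":[0,0,0]}]' --jaw 0.4

```text
time_s: 1.48
tcp_pos: [0.453, -0.1995, 0.1976]
eef_rot: [[0.967, 0.255, -0.003], [0.255, -0.967, 0.002], [-0.002, -0.002, -1.0]]
ft_force: [0.5, 0.6, 0.5]
opening: 0.0524
```

Emit:
play_rows --series '[{"translation":[0.5,-0.3,-30],"delta_rot":[0,0,0]},{"translation":[0,0,-30],"delta_rot":[0,0,0]},{"translation":[0,0,-20],"delta_rot":[0,0,0]},{"translation":[0,0,0],"delta_rot":[0,0,0]}]'

```text
time_s: 1.98
tcp_pos: [0.4537, -0.2003, 0.1185]
eef_rot: [[0.967, 0.255, -0.001], [0.255, -0.967, 0.001], [-0.001, -0.001, -1.0]]
ft_force: [-0.3, 0.8, 0.4]
opening: 0.0524
```

```bash
python3 - <<'E'
from h import *
for n in("scene","top"): cv2.imwrite(f"pics/{n}1.png",cams.capture(n)[:,:,::-1])
a=cv2.imread("pics/top1.png");cv2.imwrite("pics/d1.png",cv2.resize(a[120:270,300:500],None,fx=4,fy=4))
st=robot.get_state();print(st['tcp_pos'],st['ft_force'])
E
```

```text
[ 0.45447042 -0.20076701  0.11989346] [-0.38658344 -0.41414137  0.67053867]
```

View pics/d1.png

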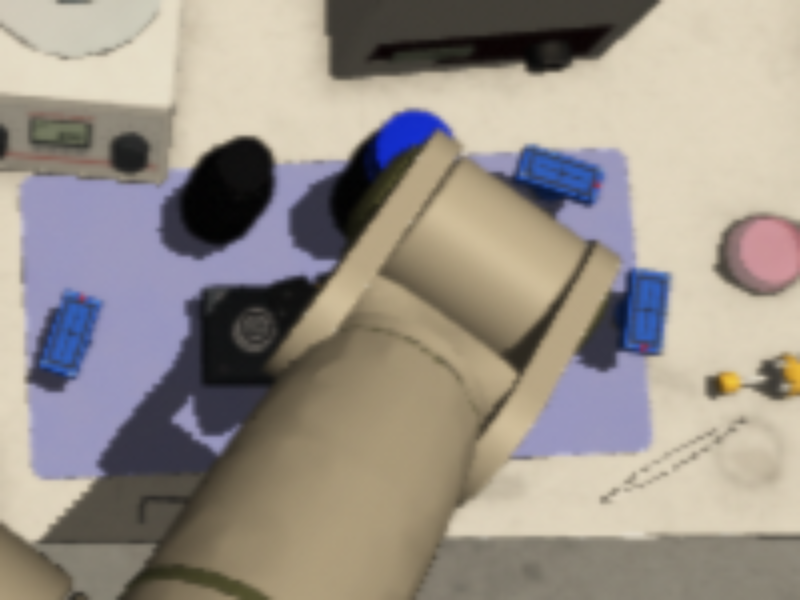

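The top view shows the wrist hiding the chuck. The bottles and blue copies stand clear, and the chip chuck at (255,325) in the crop is undisturbed. Next I descend and grip.

Emit:
play_rows --series '[{"translation":[-0.4,0.7,-25],"delta_rot":[0,0,0]},{"translation":[0,0,-20],"delta_rot":[0,0,0]},{"translation":[0,0,-12],"delta_rot":[0,0,0]},{"translation":[0,0,-6],"delta_rot":[0,0,0]},{"translation":[0,0,0],"delta_rot":[0,0,0]}]'

```text
time_s: 2.7
tcp_pos: [0.4538, -0.1998, 0.056]
eef_rot: [[0.967, 0.255, 0.0], [0.255, -0.967, -0.0], [0.0, 0.0, -1.0]]
ft_force: [-1.1, -0.4, 1.3]
opening: 0.0529
```

Emit:
play_rows --series '[{"translation":[0,0,0],"delta_rot":[0,0,0]},{"translation":[0,0,0],"delta_rot":[0,0,0]},{"translation":[0,0,0],"delta_rot":[0,0,0]},{"translation":[0,0,0],"delta_rot":[0,0,0]},{"translation":[0,0,0],"delta_rot":[0,0,0]},{"translation":[0,0,0],"delta_rot":[0,0,0]}]' --jaw 1

```text
time_s: 3.45
tcp_pos: [0.4537, -0.1997, 0.056]
eef_rot: [[0.967, 0.255, 0.0], [0.255, -0.967, -0.0], [0.0, 0.0, -1.0]]
ft_force: [-0.2, 0.0, 4.9]
opening: 0.0278
```

Emit:
play_rows --series '[{"translation":[0,0,5],"delta_rot":[0,0,0]},{"translation":[0,0,10],"delta_rot":[0,0,0]},{"translation":[0,0,15],"delta_rot":[0,0,0]},{"translation":[0,0,20],"delta_rot":[0,0,0]},{"translation":[0,0,25],"delta_rot":[0,0,0]},{"translation":[0,0,25],"delta_rot":[0,0,0]},{"translation":[0,0,25],"delta_rot":[0,0,0]},{"translation":[0,0,25],"delta_rot":[0,0,0]},{"translation":[0,0,20],"delta_rot":[0,0,0]},{"translation":[0,0,0],"delta_rot":[0,0,0]}]'

```text
time_s: 4.7
tcp_pos: [0.454, -0.1998, 0.2274]
eef_rot: [[0.967, 0.255, 0.003], [0.255, -0.967, -0.002], [0.002, 0.003, -1.0]]
ft_force: [-1.3, 0.6, -1.2]
opening: 0.0279
```

Emit:
play_rows --series '[{"translation":[1,36,0],"delta_rot":[0,0,-2.5]},{"translation":[1,36,0],"delta_rot":[0,0,-2.5]},{"translation":[1,37,0],"delta_rot":[0,0,-2.5]},{"translation":[1,37,0],"delta_rot":[0,0,-2.5]},{"translation":[1,37,0],"delta_rot":[0,0,-2.5]},{"translation":[1,37,0],"delta_rot":[0,0,-2.5]},{"translation":[1,37,0],"delta_rot":[0,0,-2.5]},{"translation":[1,37,0],"delta_rot":[0,0,-2.5]},{"translation":[1,36,0],"delta_rot":[0,0,-2.5]},{"translation":[1,36,0],"delta_rot":[0,0,-2.5]},{"translation":[1.5,36,0],"delta_rot":[0,0,-2.5]},{"translation":[2,36,0],"delta_rot":[0,0,-2.5]}]'

```text
time_s: 6.2
tcp_pos: [0.4666, 0.2395, 0.225]
eef_rot: [[0.965, -0.264, -0.001], [-0.264, -0.965, -0.0], [-0.001, 0.001, -1.0]]
ft_force: [1.1, -0.3, -1.8]
opening: 0.0278
```

Emit:
play_rows --series '[{"translation":[0,0,0],"delta_rot":[0,0,0]},{"translation":[0,0,0],"delta_rot":[0,0,0]}]'

```text
time_s: 6.45
tcp_pos: [0.4668, 0.2379, 0.2251]
eef_rot: [[0.965, -0.262, -0.001], [-0.262, -0.965, -0.001], [-0.001, 0.001, -1.0]]
ft_force: [-0.8, -0.2, -2.0]
opening: 0.0278
```

```bash
python3 - <<'E'
from h import *
for n in("scene","top"): cv2.imwrite(f"pics/{n}2.png",cams.capture(n)[:,:,::-1])
a=cv2.imread("pics/top2.png");b=cv2.imread("pics/scene2.png")
x=np.hstack([cv2.resize(a[120:260,170:310],(400,400)),cv2.resize(b[120:260,190:330],(400,400))]);cv2.imwrite("pics/e1.png",x)
st=robot.get_state();print(st['time_s'],st['tcp_pos'],st['ft_force'],st['joint_positions'])
E
```

```text
6.55 [0.46707094 0.23755295 0.22550214] [-0.46826897 -0.64936787 -1.80752981] [ 1.41393125e+01  1.84183145e+01  8.71635771e+01 -9.61948389e-03
  7.44495380e+01  1.19408062e+02]
```

View pics/e1.png

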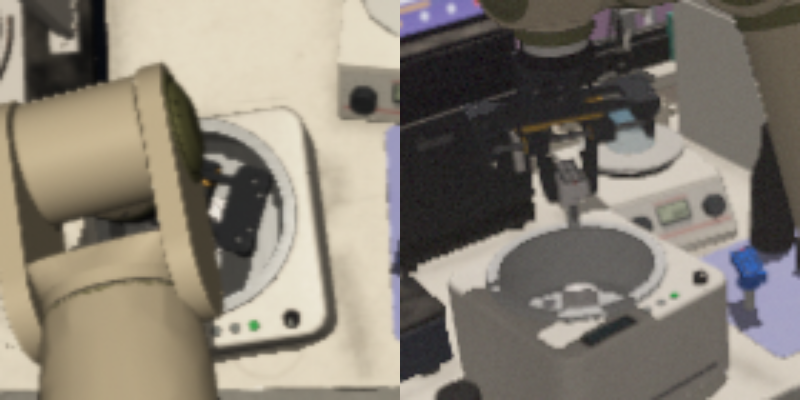

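Emit:
play_rows --series '[{"translation":[0,0,-25],"delta_rot":[0,0,0]},{"translation":[0,0,-25],"delta_rot":[0,0,0]},{"translation":[0,0,-17],"delta_rot":[0,0,0]},{"translation":[0,0,-8],"delta_rot":[0,0,0]},{"translation":[0,0,0],"delta_rot":[0,0,0]},{"translation":[0,0,0],"delta_rot":[0,0,0]}]'

```text
time_s: 7.3
tcp_pos: [0.4675, 0.2383, 0.1515]
eef_rot: [[0.965, -0.263, 0.001], [-0.263, -0.965, 0.0], [0.001, -0.001, -1.0]]
ft_force: [-0.2, -0.5, -1.5]
opening: 0.0274
```

```bash
python3 - <<'E'
from h import *
for n in("scene","top"): cv2.imwrite(f"pics/{n}3.png",cams.capture(n)[:,:,::-1])
b=cv2.imread("pics/scene3.png");a=cv2.imread("pics/top3.png")
st=robot.get_state();print(st['time_s'],st['tcp_pos'],st['ft_force'])
x=cv2.resize(b[175:245,215:295],None,fx=8,fy=8,interpolation=cv2.INTER_CUBIC)
# expected tip
for P in ([.4673,.2383,.104],[.4673,.2383,.109],[.4673,.2383,.145]):
    p=proj("scene",[P])[0];print(p);cv2.circle(x,tuple(int(v) for v in ((p-[215,175]+.5)*8)),3,(0,0,255),-1)
cv2.imwrite("pics/f1.png",x)
E
```

```text
7.4 [0.467399   0.23838314 0.15134032] [-0.28816798 -0.40344917 -0.79867464]
[252.46971214 222.00926906]
[252.32641719 220.651685  ]
[251.28238536 210.72265011]
```

View pics/f1.png

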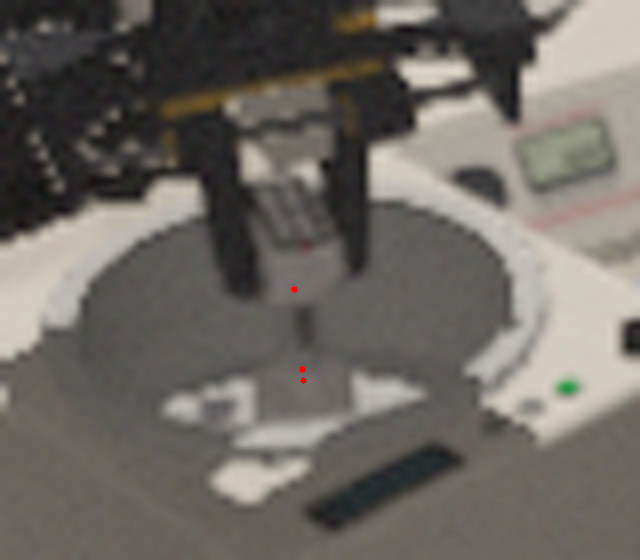

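Emit:
play_rows --series '[{"translation":[0,0,-3],"delta_rot":[0,0,0]},{"translation":[0,0,-3],"delta_rot":[0,0,0]},{"translation":[0,0,-3],"delta_rot":[0,0,0]},{"translation":[0,0,-2],"delta_rot":[0,0,0]},{"translation":[0,0,0],"delta_rot":[0,0,0]}]'

```text
time_s: 8.02
tcp_pos: [0.467, 0.2384, 0.1395]
eef_rot: [[0.965, -0.263, -0.0], [-0.263, -0.965, -0.0], [-0.0, 0.0, -1.0]]
ft_force: [-0.4, 0.9, -1.2]
opening: 0.0279
```

No contact force, and the tip is about 6 mm into the bore. I'll continue to the key height.

Emit:
play_rows --series '[{"translation":[0,0,-2],"delta_rot":[0,0,0]},{"translation":[0,0,-2],"delta_rot":[0,0,0]},{"translation":[0,0,-1.5],"delta_rot":[0,0,0]},{"translation":[0,0,-1],"delta_rot":[0,0,0]},{"translation":[0,0,0],"delta_rot":[0,0,0]}]'

```text
time_s: 8.65
tcp_pos: [0.4671, 0.2384, 0.1332]
eef_rot: [[0.965, -0.263, -0.0], [-0.263, -0.965, -0.0], [-0.0, 0.0, -1.0]]
ft_force: [-0.1, 0.1, -1.8]
opening: 0.0278
```

Emit:
play_rows --series '[{"translation":[0,0,-1],"delta_rot":[0,0,0]},{"translation":[0,0,-1],"delta_rot":[0,0,0]},{"translation":[0,0,0],"delta_rot":[0,0,0]}]'

```text
time_s: 9.02
tcp_pos: [0.4671, 0.2383, 0.1311]
eef_rot: [[0.965, -0.263, -0.0], [-0.263, -0.965, -0.0], [-0.0, 0.0, -1.0]]
ft_force: [0.1, 0.2, -1.0]
opening: 0.0277
```

Emit:
play_rows --series '[{"translation":[0,0,-1],"delta_rot":[0,0,0]},{"translation":[0,0,-1],"delta_rot":[0,0,0]},{"translation":[0,0,0],"delta_rot":[0,0,0]}]'

```text
time_s: 9.4
tcp_pos: [0.4671, 0.2384, 0.1291]
eef_rot: [[0.965, -0.263, -0.0], [-0.263, -0.965, -0.0], [-0.0, 0.0, -1.0]]
ft_force: [0.2, 0.2, -0.7]
opening: 0.0276
```

Emit:
play_rows --series '[{"translation":[0,0,-1],"delta_rot":[0,0,0]},{"translation":[0,0,0],"delta_rot":[0,0,0]}]'

```text
time_s: 9.65
tcp_pos: [0.4671, 0.2384, 0.1282]
eef_rot: [[0.965, -0.263, -0.0], [-0.263, -0.965, -0.0], [-0.0, 0.0, -1.0]]
ft_force: [0.0, 0.1, -1.0]
opening: 0.0278
```

Emit:
play_rows --series '[{"translation":[0,0,-2],"delta_rot":[0,0,0]},{"translation":[0,0,-2],"delta_rot":[0,0,0]},{"translation":[0,0,-2],"delta_rot":[0,0,0]},{"translation":[0,0,-2],"delta_rot":[0,0,0]},{"translation":[0,0,0],"delta_rot":[0,0,0]}]'

```text
time_s: 10.28
tcp_pos: [0.4671, 0.2384, 0.1201]
eef_rot: [[0.965, -0.263, -0.0], [-0.263, -0.965, -0.0], [-0.0, 0.0, -1.0]]
ft_force: [0.6, 0.9, -1.8]
opening: 0.0273
```

Emit:
play_rows --series '[{"translation":[0,0,-2],"delta_rot":[0,0,0]},{"translation":[0,0,-2],"delta_rot":[0,0,0]},{"translation":[0,0,-2],"delta_rot":[0,0,0]},{"translation":[0,0,0],"delta_rot":[0,0,0]}]'

```text
time_s: 10.78
tcp_pos: [0.4672, 0.2384, 0.1143]
eef_rot: [[0.965, -0.263, 0.0], [-0.263, -0.965, -0.0], [0.0, -0.0, -1.0]]
ft_force: [1.1, -0.2, -1.9]
opening: 0.0275
```

Emit:
play_rows --series '[{"translation":[0,0,-1],"delta_rot":[0,0,0]},{"translation":[0,0,-1],"delta_rot":[0,0,0]},{"translation":[0,0,0],"delta_rot":[0,0,0]}]'

```text
time_s: 11.15
tcp_pos: [0.4673, 0.2384, 0.1125]
eef_rot: [[0.965, -0.263, 0.001], [-0.263, -0.965, 0.0], [0.0, -0.0, -1.0]]
ft_force: [-1.0, -0.2, 3.4]
opening: 0.0277
```

Emit:
play_rows --series '[{"translation":[0,0,-1],"delta_rot":[0,0,0]},{"translation":[0,0,-1],"delta_rot":[0,0,0]},{"translation":[0,0,0],"delta_rot":[0,0,0]}]'

```text
time_s: 11.52
tcp_pos: [0.4673, 0.2384, 0.1105]
eef_rot: [[0.965, -0.263, 0.001], [-0.263, -0.965, 0.0], [0.001, -0.0, -1.0]]
ft_force: [-1.2, -0.6, 6.6]
opening: 0.0277
```

Emit:
play_rows --series '[{"translation":[0,0,-1],"delta_rot":[0,0,0]},{"translation":[0,0,-0.7],"delta_rot":[0,0,0]},{"translation":[0,0,0],"delta_rot":[0,0,0]}]'

```text
time_s: 11.9
tcp_pos: [0.4674, 0.2384, 0.1091]
eef_rot: [[0.965, -0.263, 0.001], [-0.263, -0.965, 0.0], [0.001, -0.0, -1.0]]
ft_force: [-0.7, -1.8, 8.3]
opening: 0.0279
```

Emit:
play_rows --series '[{"translation":[0,0,-0.7],"delta_rot":[0,0,0]},{"translation":[0,0,0],"delta_rot":[0,0,0]},{"translation":[0,0,0],"delta_rot":[0,0,0]}]'

```text
time_s: 12.28
tcp_pos: [0.4674, 0.2384, 0.1085]
eef_rot: [[0.965, -0.263, 0.001], [-0.263, -0.965, 0.0], [0.001, -0.0, -1.0]]
ft_force: [-1.4, -1.4, 9.4]
opening: 0.0276
```

Emit:
play_rows --series '[{"translation":[0,0,-0.7],"delta_rot":[0,0,0]},{"translation":[0,0,0],"delta_rot":[0,0,0]},{"translation":[0,0,0],"delta_rot":[0,0,0]}]'

```text
time_s: 12.65
tcp_pos: [0.4675, 0.2384, 0.1082]
eef_rot: [[0.965, -0.263, 0.001], [-0.263, -0.965, 0.0], [0.001, -0.001, -1.0]]
ft_force: [-3.6, -1.8, 12.9]
opening: 0.0278
```

Emit:
play_rows --series '[{"translation":[0,0,-0.5],"delta_rot":[0,0,0]},{"translation":[0,0,0],"delta_rot":[0,0,0]},{"translation":[0,0,0],"delta_rot":[0,0,0]}]'

```text
time_s: 13.02
tcp_pos: [0.4675, 0.2384, 0.1081]
eef_rot: [[0.965, -0.262, 0.002], [-0.262, -0.965, 0.0], [0.002, -0.001, -1.0]]
ft_force: [-5.0, -1.6, 17.2]
opening: 0.0279
```

Emit:
play_rows --series '[{"translation":[0,0,0],"delta_rot":[0,0,0]},{"translation":[0,0,0],"delta_rot":[0,0,0]},{"translation":[0,0,0],"delta_rot":[0,0,0]},{"translation":[0,0,0],"delta_rot":[0,0,0]},{"translation":[0,0,0],"delta_rot":[0,0,0]},{"translation":[0,0,0],"delta_rot":[0,0,0]}]'

```text
time_s: 13.78
tcp_pos: [0.4676, 0.2385, 0.1081]
eef_rot: [[0.965, -0.262, 0.002], [-0.262, -0.965, 0.0], [0.002, -0.001, -1.0]]
ft_force: [-4.7, -1.8, 17.0]
opening: 0.0276
```

```bash
python3 - <<'E'
from h import *
for n in("scene","top"): cv2.imwrite(f"pics/{n}4.png",cams.capture(n)[:,:,::-1])
b=cv2.imread("pics/scene4.png")
st=robot.get_state();print(st['time_s'],st['tcp_pos'],st['ft_force'],st['moment'])
x=cv2.resize(b[175:245,215:295],None,fx=8,fy=8,interpolation=cv2.INTER_CUBIC)
cv2.imwrite("pics/g1.png",x)
E
```

```text
13.875 [0.46752737 0.23844821 0.10812154] [-4.77616943 -2.05020513 17.56112613] [-0.41644362  0.84747103  0.012141  ]
```

View pics/g1.png

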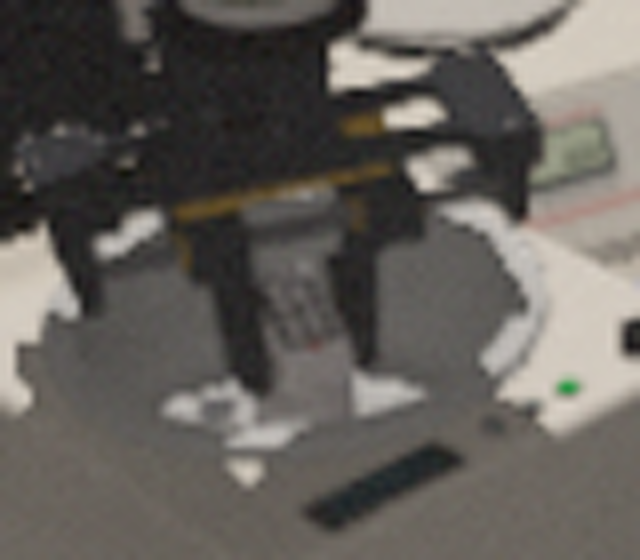

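View pics/top4.png

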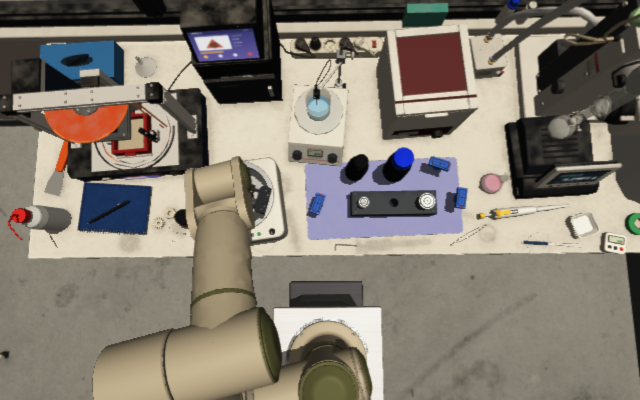

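The picture shows the head seated over the hub, with its red dot at (316,345) in the crop. In the top view the stand's middle hole is empty, both round chucks are in place, and the bottles are unmoved.

```bash
python3 - <<'E'
from plant import robot
print(robot.sign_off())
E
```

```text
the job is handed in; nothing more can be done
None
```

The slide chuck is in the spindle hub with its key in the keyway, and the arm is holding it pressed home for you to tighten the screw. I handed the job in at about 14 s; no verdict is reported.

- **What I did:** I lifted the aluminium slide chuck out of the stand's middle hole. On the way over I turned it about 30° to match the keyway I had seen in the camera image (about 165° world yaw). The key entered straight away with no contact force, so no turning search in the hub was needed. I then pushed it against the seal in small steps.
- **Last checks:**
  - **Seal:** the push rose steadily over about 5.6 mm of travel, as the seal spring should.
  - **Collar flush:** the travel then stopped dead at TCP height 108.1 mm while the force kept climbing, which I take as collar flush.
  - **Holding:** it holds steady at about 17 N down, with the jaws at 27.8 mm on the head.
  - **Surroundings:** the top view shows the other two chucks and both bottles where they were. The arm hid most of the jar, so I could not check it fully, but the gripper worked well away from it.
- **What disagreed:**
  - **Height:** the seal contact and the final stop both came about 2 mm lower than I worked out from the grasp height, so the head probably sits about 2 mm higher in the fingers than assumed.
  - **Side force:** about 5 N of sideways force remains at the wrist.

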